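Store two tapered packing wedges head to tail in a slotted rack

ROBOT

A 6-joint arm with a two-finger parallel gripper is mounted at the origin on a cart in front of the work surface, level with it; the furniture and walls round the work are solid. World frame = base frame: x ahead of the robot, y to its left, z up, the work surface at z = 0. Lengths are in m, angles in rad, forces in N, time in s.
With the tool pointing down it reaches from about 0.4 to 0.925 m from the base axis. Payload 3.4 kg.
Tool frame: the origin (TCP) lies on the centre line of the jaws, within the pads' length; the fingertips stand 25 mm ahead of it and the grasp point (between the pads) lies 6 mm ahead of it; z points along the fingers, y is the line along which they close (so a half turn about z gives the same grasp; the last joint's range is limited). The gripper opens to 85 mm and grips with 20 to 120 N. Pads are 22 mm wide; open, the fingers measure 114 mm over their backs; the gripper's body (76 mm by 85 mm) begins 54 mm behind the grasp point. The pads swing forward as they close: fully open they stand 13 mm farther back than shut.
Start: joints at [1.276, 0.307, 1.506, -0, 1.328, -0.073], TCP at [0.126, 0.561, 0.256] pointing down, gripper open.
Joint ranges: [-3.12, 3.12], [-1.05, 2.28], [0.14, 2.33], [-1.42, 4.57], [0.1, 2.73], [-2.68, 2.68]. Speed limits (rad/s): [2.57, 2.57, 3.14, 3.14, 3.14, 3.14].

INTERFACE

Orientations are given as a rotation vector (axis times angle).
In Python, from plant import env gives the robot as it stands.
- The arm moves only by the shell command python3 -m handwheel 'ROWS' [FORCE]. ROWS is JSON, a list of rows, each a list of 7 numbers: the turn, a rotation vector about the tool's x, y, z in degrees, then the shift along the tool's x, y, z in m, then the closure, from 0 (fully open) to 1 (shut). A call has 1 to 5 rows; each row is the pose to reach, as a shift and turn from the pose commanded when the call began, along the tool's axes at that moment; what a row does not reach only later rows make up. A row lasts 1/8 s, in which the tool goes at most 62.5 mm and 10.7 degrees, less where a joint would pass 70% of its speed; a pose out of reach is approached as far as the arm can. A call with a gripper value outside its range is refused whole. The fingers move at their own pace and stop on an object; FORCE is the grip in N (left out, the last holds). Time passes only in rows, so rows that repeat a pose let the fingers close. It gives the time, the measured TCP pose, the force, the opening and the grip force at its end, in the units of the state.
- env.get_state(): the state, without advancing time (a new reading comes with each control period).
- env.capture(name): name is "scene" or "top" or "wrist"; returns a dict with "img" (384x512x3 uint8, red, green, blue), "K" (3x3 intrinsics, pixels), "pose" (4x4, takes a point from camera to world coordinates); the wrist camera has in their place "T_tool_cam" (4x4, takes a point from camera to tool coordinates, whose origin is the TCP and whose axes are the flange's). Camera axes: x right, y up, looking along -z (the intrinsics and any distortion apply to the point x, -y, -z); pixel columns grow to the right and rows downward; lengths in m; the calibration is good to about 2 mm. A picture is of the moment at which its call begins: read the wrist's pose just before it. There is no depth.
- env.job_done(): hands the job in; it is judged then, once.
The state is a dict: "time_s": time; "joint_pos": joint angles; "qvel": joint speeds; "effort": joint torques, N m; "tcp_pos": TCP position; "tcp_rot": TCP orientation; "contact_force": force on the tool from outside, world axes, zero at the start; "torque": the same for the moment, N m; "width": finger opening in m; "finger_force": force on a finger pad.
Only numpy, scipy, OpenCV 4.12 (cv2) and the standard library are available. Lean on these libraries where they do the work, as an engineer would, in place of code of your own. Each camera call takes 0.05 s, during which the arm holds its last target. There are 200 camera calls.

TASK

Slide the two flat orange packing wedges into the empty bay of the low plywood rack, head to tail so that together they fill it: the first goes in thick end first, the second beside it thin end first. Push each one fully home, flat on the bay floor, its outer end flush with the front edge of the floor, and let go; do not shift or knock over the glue bottle, the two batteries or the tape roll.

Things in the scene. Friction and masses are not known exactly. Their poses are not given: they have to be found in the camera images.
- wedge_a: orange flat wedge, 80 mm long, 12 thick, rigid, 28 to 56 g. Origin: underside, mid-length. x points along it to the THICK end (30 mm wide, at x = +40; dark ribs); thin end 20 mm wide (x = -40; dark dot). Straight long edge at y = -15, parallel to x; sloping edge from y = +5 (thin end) to +15 (thick end). Starts with thick end away from the robot, within 70 degrees
- wedge_b: orange flat wedge, 80 mm long, 12 thick, rigid, 28 to 56 g. Origin: underside, mid-length. x points along it to the THICK end (30 mm wide, at x = +40; dark ribs); thin end 20 mm wide (x = -40; dark dot). Straight long edge at y = -15, parallel to x; sloping edge from y = +5 (thin end) to +15 (thick end). Starts with thick end towards the robot, within 70 degrees
- rack: low fixed two-bay plywood rack, clear roof, 126.5 mm wide, 27 high. Origin: underside. x points into the bays (mouths face -x, the robot), y left. Floor 8 mm thick, front edge at x = -45; back wall face at x = +36. Side walls (6.5 thick, centred on y = -60, 0, +60) and roof start at x = -33: the first 12 mm of floor are open. The right bay holds a fixed foam slice
- bay_mouth (a point): middle of the front edge of the floor of the empty left bay (rack x = -45, y = +30, z = 8 mm); axes as the rack's. The bay is 53.5 mm wide, 15 mm high inside (rack z = 8 to 23 mm) and 81 mm deep from here to the back wall. The wedges slide easily; if the second sticks just short of home, a firmer push of 10 to 20 N seats it
- bay_home (a point): on the left bay's floor, mid-width, 40 mm before the back wall; axes as the rack's. A wedge fully home has its origin at x about 0 here: thick end inwards, its straight edge is at the right wall (origin y about -11.7 mm); thin end inwards, at the left wall (y about +11.7). The pair has 3.5 mm side play. Wedge underside at z = 0
- drill_mill: obstacle: bench drill on a plywood board, fixed, never moves, 355 mm high with its lever; everything of it lies between world x = 0.24 and 0.48 m, y = -0.20 and +0.24 m. Carry things behind it, at x about 0.6 m
- glue_bottle: bystander: standing glue bottle, 42 mm diameter, 130 mm high, origin at the centre of its foot; loose
- battery_1: bystander: standing red and white battery, 15 mm diameter, 50 mm high, origin at its foot; loose
- battery_2: bystander: a second such battery
- masking_tape: bystander: black roll of tape lying flat, 62 mm diameter, 19 mm high, origin under its centre; loose
There are look-alikes about, which are no part of the job. What is shaped like the wedge_b but grey, purple or white is not meant.

How it is judged:
By the outcome, as a careful person would: the job done as asked, in the order asked, and still so for the second after the job is handed in, with the robot touching nothing.
It also fails if it takes over 72 s, if anything falls off the work surface, if the arm or the gripper's body presses on something with over 40 N, if the wrist force passes 120 N, or if a joint passes its speed limit or range.

## Working session

There is one attempt and no reset: what is moved stays moved. The work goes in short steps, Python scripts to look and compute and a shell command to move; the robot and the scene stay as the last step left them, time stands still between calls to the robot, and variables do not carry over. Pictures are saved under pics/ and viewed, at most 10 in all, crops included, and the job is handed in when it is done.

```bash
ls; mkdir -p pics; python3 - <<'E'
from plant import env
import cv2,numpy as np
s=env.get_state();print(s)
for n in("scene","top"):
    c=env.capture(n);cv2.imwrite(f"pics/{n}0.png",c["img"][:,:,::-1]);print(n,{k:np.round(v,4).tolist() for k,v in c.items() if k!="img"})
    np.savez(f"pics/{n}0.npz",**{k:v for k,v in c.items() if isinstance(v,np.ndarray)})
c=env.capture("wrist");print({k:np.round(v,4).tolist() for k,v in c.items() if k!="img"})
a=[cv2.imread(f"pics/{n}0.png") for n in("scene","top")]
E
```

```text
pics
{'time_s': 0.0, 'joint_pos': array([ 1.27647946e+00,  3.07568720e-01,  1.50767490e+00,  1.21356042e-05,
        1.32835775e+00, -7.35005499e-02]), 'qvel': array([-0.00120708, -0.00028171,  0.00016493, -0.00068862, -0.00034492,
       -0.00034831]), 'effort': array([-6.67895911e-04, -4.57561147e+01, -2.51910174e+01, -5.51605694e-05,
        1.34643452e-02,  2.10405125e-05]), 'tcp_pos': array([0.12577606, 0.56042604, 0.25538284]), 'tcp_rot': array([-3.46115846e-01, -3.12208551e+00,  3.09831747e-03]), 'contact_force': array([-0.36871442, -0.66582225, -0.24233425]), 'torque': array([ 0.0595584 ,  0.01593674, -0.01192   ]), 'finger_force': 0.0, 'width': 0.08545685480009609}
scene {'K': [[447.2249, 0.0, 247.4063], [0.0, 447.2249, 187.2528], [0.0, 0.0, 1.0]], 'pose': [[0.1423, -0.7703, 0.6215, 1.2897], [0.9898, 0.113, -0.0865, -0.1126], [-0.0036, 0.6275, 0.7786, 1.0846], [0.0, 0.0, 0.0, 1.0]]}
top {'K': [[471.2128, 0.0, 237.6087], [0.0, 471.2128, 184.8498], [0.0, 0.0, 1.0]], 'pose': [[0.0118, 0.992, -0.1256, 0.3182], [-0.9999, 0.0112, -0.0059, 0.0014], [-0.0044, 0.1256, 0.9921, 1.5223], [0.0, 0.0, 0.0, 1.0]]}
{'K': [[322.8566, 0.0, 260.348], [0.0, 322.8566, 187.5618], [0.0, 0.0, 1.0]], 'T_tool_cam': [[-0.0015, 0.9629, 0.2699, 0.0671], [1.0, 0.0015, 0.0005, -0.0008], [0.0001, 0.2699, -0.9629, -0.1177], [0.0, 0.0, 0.0, 1.0]]}
```

View pics/top0.png

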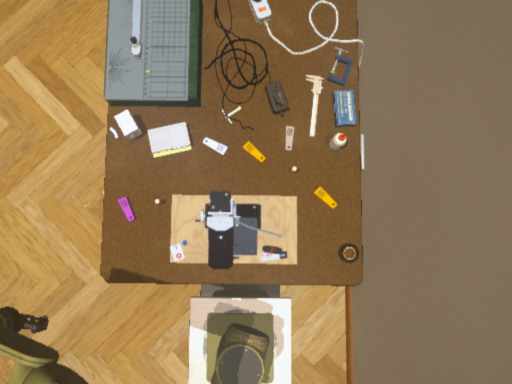

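View pics/scene0.png

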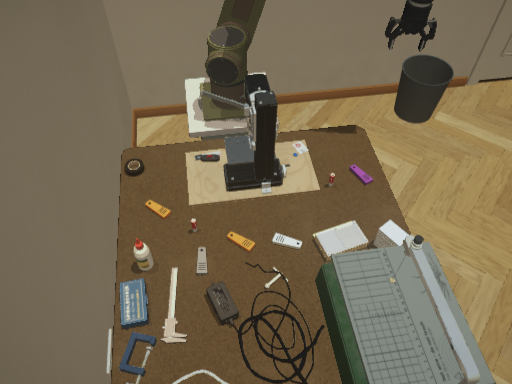

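Top view: the orange pieces are at (254,152) and (326,198). The look-alikes are white (215,146), grey (290,138) and purple (126,209). The rack is probably at (170,138), the batteries at (158,201) and (294,169), the glue at (338,141) and the tape at (348,254). The scene view agrees: orange at (157,209) and (241,241), rack at (341,240). I'll check both orange pieces and the rack in one close crop.

```bash
cat > h.py <<'E'
import numpy as np,cv2
from scipy.spatial.transform import Rotation as R
def ray(K,pose,uv):
    uv=np.atleast_2d(uv).astype(float)
    d=np.c_[(uv[:,0]-K[0,2])/K[0,0],-(uv[:,1]-K[1,2])/K[1,1],-np.ones(len(uv))]
    return pose[:3,3],d@pose[:3,:3].T
def onplane(K,pose,uv,z):
    o,d=ray(K,pose,uv);return o+d*((z-o[2])/d[:,2])[:,None]
def proj(K,pose,P):
    p=(np.atleast_2d(P)-pose[:3,3])@pose[:3,:3]
    return np.c_[K[0,0]*p[:,0]/-p[:,2]+K[0,2],K[1,1]*-p[:,1]/-p[:,2]+K[1,2]]
def load(n):
    z=np.load(f"pics/{n}.npz");return z["img"],z["K"],z["pose"]
def snap(env,name,fn):
    s=env.get_state();c=env.capture(name)
    if name=="wrist":
        T=np.eye(4);T[:3,:3]=R.from_rotvec(s["tcp_rot"]).as_matrix();T[:3,3]=s["tcp_pos"];c["pose"]=T@c["T_tool_cam"]
    np.savez(f"pics/{fn}.npz",img=c["img"],K=c["K"],pose=c["pose"])
    return c["img"],c["K"],c["pose"]
def orange(img,amin=60):
    h=cv2.cvtColor(img,cv2.COLOR_RGB2HSV);m=cv2.inRange(h,(10,170,120),(24,255,255))
    m=cv2.morphologyEx(m,cv2.MORPH_CLOSE,np.ones((5,5)))
    cs=[c for c in cv2.findContours(m,cv2.RETR_EXTERNAL,cv2.CHAIN_APPROX_NONE)[0] if cv2.contourArea(c)>amin]
    return m,cs
E
python3 - <<'E'
from h import *
t,s=load("top0"),load("scene0")
def cr(i,x,y,w=28):return cv2.resize(i[y-w:y+w,x-w:x+w,::-1],(266,266),interpolation=cv2.INTER_CUBIC)
cv2.imwrite("pics/c1.png",np.vstack([np.hstack([cr(t[0],254,152),cr(t[0],326,198),cr(t[0],170,138)]),np.hstack([cr(s[0],241,241),cr(s[0],157,209),cr(s[0],341,240)])]))
for n,(i,K,P) in(("top",t),("scene",s)):
    for c in orange(i,40)[1]:
        uv=c[:,0].mean(0);print(n,cv2.minAreaRect(c),onplane(K,P,uv,.012).round(4))
i,K,P=t
print("rack",onplane(K,P,[(149,137),(187,124),(191,150),(153,156),(170,138)],.02).round(3),"others",onplane(K,P,[(158,201),(294,169),(338,141),(348,254)],.02).round(3))
E
```

```text
top ((349.2401123046875, 334.5262451171875), (97.04143524169922, 3.8325014114379883), 88.80650329589844) [[ 0.0445 -0.3417  0.012 ]]
top ((325.5000305175781, 198.00001525878906), (26.162948608398438, 10.60660171508789), 45.0) [[ 0.4718 -0.2729  0.012 ]]
top ((253.97735595703125, 151.97923278808594), (25.738964080810547, 9.460144996643066), 42.51044845581055) [[ 0.6184 -0.0422  0.012 ]]
scene ((240.2852325439453, 240.61190795898438), (27.818973541259766, 9.132795333862305), 32.735225677490234) [[ 0.6245 -0.0382  0.012 ]]
scene ((157.3235321044922, 208.7941131591797), (26.06778335571289, 9.260923385620117), 30.963754653930664) [[ 0.4765 -0.2673  0.012 ]]
rack [[0.662 0.301 0.02 ]
 [0.707 0.178 0.02 ]
 [0.621 0.163 0.02 ]
 [0.599 0.286 0.02 ]
 [0.66  0.232 0.02 ]] others [[ 0.453  0.265  0.02 ]
 [ 0.562 -0.171  0.02 ]
 [ 0.656 -0.314  0.02 ]
 [ 0.293 -0.34   0.02 ]]
```

View pics/c1.png

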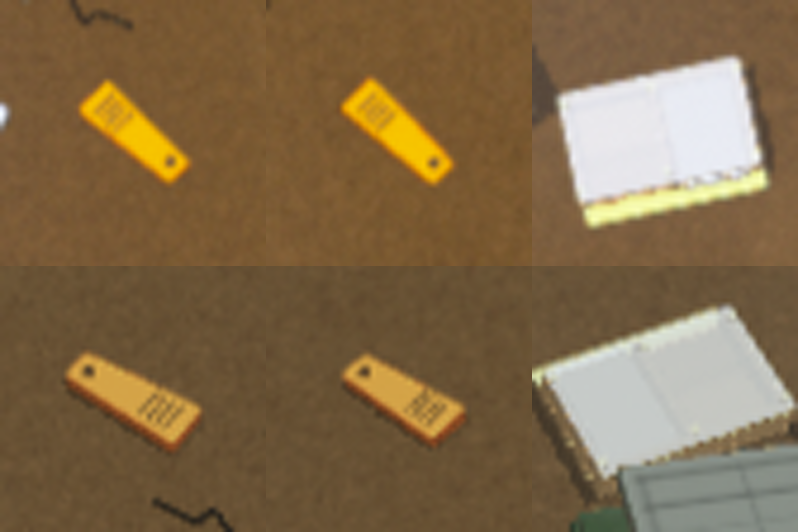

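Both orange pieces look alike: thick ribbed end up-left, dotted thin end down-right. The rack is confirmed by its clear roof and plywood front lip. The chosen pieces are top (254,152) and (326,198). Next I'll take close wrist views to get precise poses.

```bash
cat > plan.py <<'E'
# usage: plan.py x y z theta_deg : prints row numbers from current pose. tool x dir=(-cos,-sin), y dir=(-sin,cos), z down
import sys
from h import *
from plant import env
def rows(x,y,z,th):
    s=env.get_state();A=R.from_rotvec(s["tcp_rot"]);t=np.radians(th)
    B=R.from_matrix(np.array([[-np.cos(t),-np.sin(t),0],[-np.sin(t),np.cos(t),0],[0,0,-1]]).T)
    r=np.degrees((A.inv()*B).as_rotvec());d=A.inv().apply(np.array([x,y,z])-s["tcp_pos"])
    X=A.as_matrix()[:,0];print("t",round(s["time_s"],2),"tcp",s["tcp_pos"].round(4),"th",np.degrees(np.arctan2(-X[1],-X[0])).round(2),"j",s["joint_pos"].round(2),"F",s["contact_force"].round(1),"w",round(s["width"],4))
    print("ROW",r.round(1).tolist(),d.round(4).tolist())
if __name__=="__main__":rows(*map(float,sys.argv[1:5]))
E
python3 plan.py .58 .25 .26 10
```

```text
t 0.15 tcp [0.1258 0.5606 0.2556] th -12.65 j [ 1.28  0.31  1.51  0.    1.33 -0.07] F [-1.1 -0.2 -0. ] w 0.0852
ROW [-0.1, -0.0, -22.7] [-0.5112, -0.2036, -0.0042]
```

```bash
python3 -m handwheel '[[0,0,0,-0.255,-0.102,0,0],[0,0,0,-0.255,-0.102,0,0],[0,0,0,-0.255,-0.102,0,0],[0,0,0,-0.255,-0.102,0,0],[0,0,0,-0.255,-0.102,0,0]]'; python3 -m handwheel '[[0,0,-22.7,-0.256,-0.102,-0.004,0],[0,0,-22.7,-0.256,-0.102,-0.004,0],[0,0,-22.7,-0.256,-0.102,-0.004,0],[0,0,-22.7,-0.256,-0.102,-0.004,0],[0,0,-22.7,-0.256,-0.102,-0.004,0]]'; python3 plan.py .58 .25 .26 10
```

```text
time_s: 0.78
tcp_pos: [0.3549, 0.4034, 0.2561]
tcp_rot: [0.351, 3.121, -0.001]
contact_force: [0.1, 1.2, 0.1]
width: 0.0852
finger_force: 0.0
time_s: 1.4
tcp_pos: [0.5823, 0.2478, 0.2598]
tcp_rot: [-0.271, 3.13, -0.001]
contact_force: [-0.1, 0.3, 0.9]
width: 0.0853
finger_force: 0.0
t 1.4 tcp [0.5823 0.2478 0.2598] th 9.91 j [ 0.34  0.38  1.37 -0.    1.38 -1.41] F [-0.1  0.3  0.9] w 0.0853
ROW [-0.0, 0.0, -0.1] [0.0019, 0.0026, -0.0002]
```

```bash
python3 - <<'E'
from h import *
from plant import env
i,K,P=snap(env,"wrist","w1");cv2.imwrite("pics/w1.png",i[:,:,::-1])
E
python3 plan.py .56 -.04 .2 45
```

```text
t 1.45 tcp [0.5857 0.2456 0.2597] th 9.82 j [ 0.33  0.39  1.37 -0.    1.38 -1.41] F [ 2.4 -1.  -0.1] w 0.0851
ROW [-0.2, 0.1, -35.2] [0.0742, -0.2769, 0.0603]
```

View pics/w1.png

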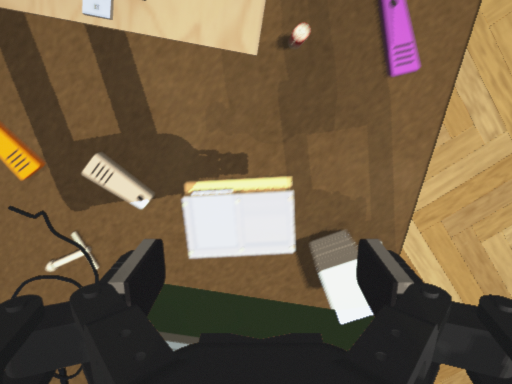

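The wrist view shows the rack roof at about (240,225), its lip from (187,185) to (292,182), orange wedge 1 at the left edge (18,155), and a battery at (300,35). That frame was taken while the arm was still settling, so I'll recapture and measure the lip.

```bash
python3 - <<'E'
from h import *
from plant import env
i,K,P=snap(env,"wrist","w2")
h=cv2.cvtColor(i,cv2.COLOR_RGB2HSV)
for (u,v) in [(200,187),(240,185),(285,183),(240,192),(240,178)]:print((u,v),h[v,u])
def lip(sl=60):
    m=cv2.inRange(h,(18,sl,150),(40,255,255));m[:165]=0;m[205:]=0;m[:,:175]=0;m[:,302:]=0
    n,l,st,ce=cv2.connectedComponentsWithStats(m);k=1+st[1:,4].argmax();return l==k
m=lip();ys,xs=np.where(m);print(xs.min(),xs.max(),ys.min(),ys.max(),m.sum())
top=[(x,ys[xs==x].min()) for x in range(xs.min()+4,xs.max()-3)]
W=onplane(K,P,np.array(top)+[0.5-.5,-.5],.008)
vx,vy,x0,y0=cv2.fitLine(W[:,:2].astype(np.float32),cv2.DIST_HUBER,0,1e-4,1e-4).ravel()
print("front edge dir yaw",np.degrees(np.arctan2(vy,vx)),"pt",x0,y0)
ends=[(xs.min()-.5,np.median(ys[xs<=xs.min()+2])),(xs.max()+.5,np.median(ys[xs>=xs.max()-2]))]
print("ends",onplane(K,P,ends,.008).round(4), top[::12])
s=env.get_state();print(s["tcp_pos"])
E
```

```text
(200, 187) [ 26  19 197]
(240, 185) [ 21 118 208]
(285, 183) [ 25 107 229]
(240, 192) [113   4 237]
(240, 178) [ 31  62 245]
190 295 172 187 817
front edge dir yaw -76.63278 pt 0.61239374 0.21876755
ends [[0.6299 0.166  0.008 ]
 [0.6026 0.2884 0.008 ]] [(194, np.int64(179)), (206, np.int64(177)), (218, np.int64(177)), (230, np.int64(176)), (242, np.int64(175)), (254, np.int64(174)), (266, np.int64(174)), (278, np.int64(173)), (290, np.int64(173))]
[0.58323364 0.24733029 0.25953649]
```

```bash
python3 - <<'E'
from h import *
i,K,P=load("w2");c=i[160:270,170:310,::-1];cv2.imwrite("pics/w2c.png",cv2.resize(c,None,fx=5,fy=5,interpolation=cv2.INTER_CUBIC))
E
```

```text
(no output)
```

View pics/w2c.png

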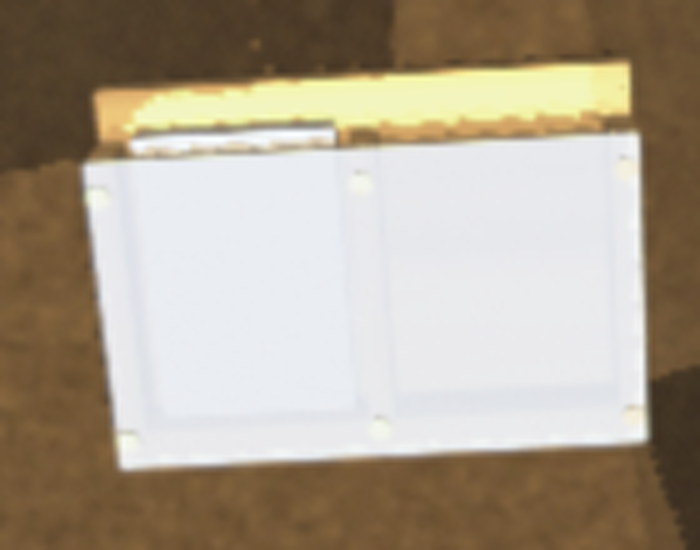

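The crop shows the lip's front corners at w2 px (188.5,177.6) and (295.6,172.1), and the roof corners at (186,192.3), (297.6,186.2), (193.6,253.2) and (299.2,248). The foam is in the image-left (right) bay, and the empty bay is at image right, which is world left.

```bash
python3 - <<'E'
from h import *
i,K,P=load("w2")
px=(np.array([(94,90),(630,62),(82,163),(640,133),(120,468),(648,442)])+.5)/5-.5+[170,160]
W=np.vstack([onplane(K,P,px[:2],.008),onplane(K,P,px[2:],.027)])[:,:2];print(W.round(4).tolist())
print("widths",[np.linalg.norm(W[a]-W[b]).round(4) for a,b in((0,1),(2,3),(4,5))], "depth",[np.linalg.norm(W[a]-W[b]).round(4) for a,b in((2,4),(3,5))])
m=np.array([(-45,-63.25),(-45,63.25),(-33,-63.25),(-33,63.25)])/1e3
M=W[:4];H=np.array  
A,B=m-m.mean(0),M-M.mean(0)
# yaw from long edges (front, roof front, roof back)
v=(W[1]-W[0])+(W[3]-W[2])+(W[5]-W[4]);yaw=np.arctan2(v[1],v[0])-np.pi/2
r=np.array([[np.cos(yaw),-np.sin(yaw)],[np.sin(yaw),np.cos(yaw)]])
t=M.mean(0)-r@m.mean(0);print("yaw",np.degrees(yaw),"org",t,"res",((M-t)@r-m).round(4).tolist(),"back",((W[4:]-t)@r).round(4).tolist())
print("mouth",t+r@[-.045,.03],"home",t+r@[-.004,.03])
E
python3 plan.py .56 -.06 .2 45
```

```text
[[0.6248, 0.1641], [0.5967, 0.2873], [0.6367, 0.1669], [0.6084, 0.29], [0.7111, 0.184], [0.6829, 0.3071]]
widths [np.float64(0.1263), np.float64(0.1263), np.float64(0.1263)] depth [np.float64(0.0763), np.float64(0.0765)]
yaw 12.918783084868236 org [0.65464278 0.23580294] res [[-0.0002, 0.0001], [0.0, -0.0001], [0.0001, 0.0001], [-0.0, -0.0001]] back [[0.0435, -0.0631], [0.0435, 0.0632]]
mouth [0.60407473 0.25498295] home [0.64403693 0.2641493 ]
t 1.5 tcp [0.5832 0.2473 0.2595] th 9.8 j [ 0.34  0.39  1.37 -0.    1.38 -1.41] F [0.4 0.2 0.2] w 0.0855
ROW [-0.1, 0.0, -35.2] [0.0753, -0.2988, 0.0598]
```

```bash
python3 plan.py .62 -.045 .2 45;  python3 -m handwheel '[[0,0,-35.2,0.0135,-0.294,0.06,0],[0,0,-35.2,0.0135,-0.294,0.06,0],[0,0,-35.2,0.0135,-0.294,0.06,0],[0,0,-35.2,0.0135,-0.294,0.06,0],[0,0,-35.2,0.0135,-0.294,0.06,0]]'; python3 -m handwheel '[[0,0,0,0,0,0,0],[0,0,0,0,0,0,0]]'; python3 - <<'E'
from h import *
from plant import env
i,K,P=snap(env,"wrist","w3");cv2.imwrite("pics/w3.png",i[:,:,::-1])
E
python3 plan.py .62 -.045 .2 45
```

```text
t 1.5 tcp [0.5832 0.2473 0.2595] th 9.8 j [ 0.34  0.39  1.37 -0.    1.38 -1.41] F [0.4 0.2 0.2] w 0.0855
ROW [-0.1, 0.0, -35.2] [0.0136, -0.2942, 0.0599]
time_s: 2.12
tcp_pos: [0.6172, -0.0426, 0.1998]
tcp_rot: [1.21, -2.899, -0.001]
contact_force: [1.9, -0.1, -1.4]
width: 0.0852
finger_force: 0.0
time_s: 2.38
tcp_pos: [0.6173, -0.0409, 0.2001]
tcp_rot: [1.208, -2.9, -0.002]
contact_force: [0.5, -0.3, 0.0]
width: 0.0852
finger_force: 0.0
t 2.42 tcp [ 0.6174 -0.0403  0.2004] th 45.29 j [-0.13  0.41  1.49  0.    1.24 -2.5 ] F [-0.2  0.  -0.4] w 0.0849
ROW [0.1, 0.0, 0.3] [0.0015, -0.0051, 0.0004]
```

View pics/w3.png

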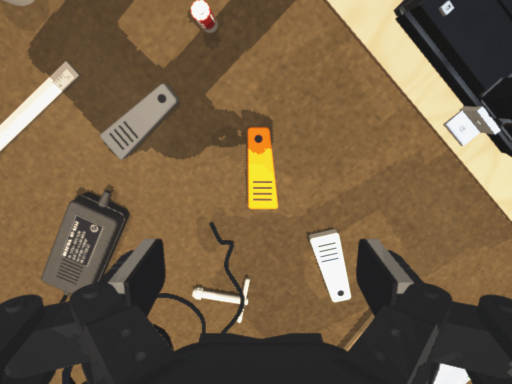

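Wedge 1 is in view: dot end at (259,138), ribbed thick end at (262,200), straight edge on the image left. The grey (140,120) and white (330,265) pieces are look-alikes. Now I'll measure it and move on to wedge 2.

```bash
cat >> h.py <<'E'
def wedge(n,near,z=.012):
    """fit pose from orange contour top-face: uses 4-corner quad at height z"""
    i,K,P=load(n);h=cv2.cvtColor(i,cv2.COLOR_RGB2HSV)
    m=cv2.inRange(h,(7,150,110),(28,255,255));m=cv2.morphologyEx(m,cv2.MORPH_CLOSE,np.ones((9,9)))
    cs=cv2.findContours(m,cv2.RETR_EXTERNAL,cv2.CHAIN_APPROX_NONE)[0]
    cs=[c for c in cs if cv2.contourArea(c)>300];c=min(cs,key=lambda c:np.linalg.norm(c[:,0].mean(0)-near))
    q=cv2.approxPolyN(cv2.convexHull(c),4,ensure_convex=True).reshape(-1,2)
    W=onplane(K,P,q,z)[:,:2];print("px",q.tolist());e=np.roll(W,-1,0)-W;L=np.linalg.norm(e,axis=1);print("sides",L.round(4))
    sh=[k for k in np.argsort(L)[:2]];mid=lambda k:(W[k]+W[(k+1)%4])/2
    thin,thick=sh;d=mid(thick)-mid(thin)
    # order corners: straight edge is right of x (y=-15)
    u=d/np.linalg.norm(d);nrm=np.array([-u[1],u[0]])
    rt=lambda k:min((W[k],W[(k+1)%4]),key=lambda p:p@nrm)
    sx=rt(thick)-rt(thin);yaw=np.arctan2(sx[1],sx[0]);c_,s_=np.cos(yaw),np.sin(yaw);r=np.array([[c_,-s_],[s_,c_]])
    o=(rt(thick)+rt(thin))/2+r@[0,.015]
    print("wedge yaw",np.degrees(yaw).round(2),"origin",o.round(4),"corners in wedge mm",(((W-o)@r)*1e3).round(1).tolist());return o,yaw
E
python3 - <<'E'
from h import *
wedge("w3",(260,168))
E
python3 plan.py .48 -.275 .2 -135;
```

```text
px [[270, 127], [279, 209], [247, 209], [247, 127]]
sides [0.0817 0.0321 0.0811 0.0215]
wedge yaw 44.5 origin [ 0.6162 -0.0408] corners in wedge mm [[-40.8, 6.5], [40.2, 17.1], [40.5, -15.0], [-40.5, -15.0]]
t 2.42 tcp [ 0.6174 -0.0403  0.2004] th 45.29 j [-0.13  0.41  1.49  0.    1.24 -2.5 ] F [-0.2  0.  -0.4] w 0.0849
ROW [-0.0, 0.1, -179.7] [0.2635, -0.0674, 0.0002]
```

```bash
python3 plan.py .5988 -.0631 .08 44.5; python3 -m handwheel '[[0,0,0.8,0.029,-0.003,0.12,0.5],[0,0,0.8,0.029,-0.003,0.12,0.5],[0,0,0.8,0.029,-0.003,0.12,0.5],[0,0,0.8,0.029,-0.003,0.12,0.5]]'; python3 plan.py .5988 -.0631 .028 44.5
```

```text
t 2.42 tcp [ 0.6174 -0.0403  0.2004] th 45.29 j [-0.13  0.41  1.49  0.    1.24 -2.5 ] F [-0.2  0.  -0.4] w 0.0849
ROW [0.1, 0.0, 0.8] [0.0294, -0.0029, 0.1204]
time_s: 2.92
tcp_pos: [0.6014, -0.0632, 0.0822]
tcp_rot: [-1.189, 2.905, -0.002]
contact_force: [-0.3, 0.3, 0.5]
width: 0.0425
finger_force: 0.0
t 2.92 tcp [ 0.6014 -0.0632  0.0822] th 44.53 j [-0.17  0.52  1.65  0.    0.97 -2.52] F [-0.3  0.3  0.5] w 0.0425
ROW [-0.1, 0.1, 0.0] [0.0019, 0.0021, 0.0541]
```

```bash
python3 -m handwheel '[[0,0,0,0,0,0.025,0.5],[0,0,0,0,0,0.035,0.5],[0,0,0,0,0,0.035,0.5],[0,0,0,0,0,0.035,0.5]]';python3 plan.py .5988 -.0631 .028 44.5
```

```text
time_s: 3.42
tcp_pos: [0.6007, -0.0644, 0.0467]
tcp_rot: [-1.188, 2.906, -0.002]
contact_force: [-0.1, 0.8, 1.2]
width: 0.043
finger_force: 0.0
t 3.42 tcp [ 0.6007 -0.0644  0.0467] th 44.46 j [-0.18  0.56  1.68  0.    0.89 -2.52] F [-0.1  0.8  1.2] w 0.043
ROW [-0.1, 0.1, -0.0] [0.0004, 0.0023, 0.0187]
```

```bash
python3 -m handwheel '[[0,0,0,0,0.002,0.01,0.5],[0,0,0,0,0.002,0.018,0.5],[0,0,0,0,0.002,0.018,0.5]]';python3 -m handwheel '[[0,0,0,0,0,0,0.7],[0,0,0,0,0,0,0.9],[0,0,0,0,0,0,1],[0,0,0,0,0,0,1],[0,0,0,0,0,0,1]]' 30;python3 plan.py .5988 -.0631 .028 44.5
```

```text
time_s: 3.8
tcp_pos: [0.5973, -0.0629, 0.0262]
tcp_rot: [1.187, -2.906, -0.002]
contact_force: [0.0, 0.3, 0.7]
width: 0.0425
finger_force: 0.0
time_s: 4.42
tcp_pos: [0.5982, -0.063, 0.0274]
tcp_rot: [-1.188, 2.908, -0.0]
contact_force: [0.1, 0.9, 0.0]
width: 0.0211
finger_force: 28.6
t 4.42 tcp [ 0.5982 -0.063   0.0274] th 44.45 j [-0.18  0.59  1.7  -0.    0.85 -2.52] F [0.1 0.9 0. ] w 0.0211
ROW [-0.0, 0.0, -0.1] [-0.0004, -0.0004, -0.0006]
```

```bash
python3 -m handwheel '[[0,0,0,0,0,-0.05,1],[0,0,0,0,0,-0.1,1],[0,0,0,0,0,-0.1,1]]' 40;python3 plan.py .6 .1 .13 30
```

```text
time_s: 4.8
tcp_pos: [0.6015, -0.0636, 0.1318]
tcp_rot: [-1.185, 2.901, -0.008]
contact_force: [-0.2, 0.4, -1.3]
width: 0.0206
finger_force: 39.6
t 4.8 tcp [ 0.6015 -0.0636  0.1318] th 44.46 j [-0.18  0.46  1.61 -0.    1.07 -2.52] F [-0.2  0.4 -1.3] w 0.0206
ROW [-0.4, 0.4, 14.5] [-0.1134, 0.1178, 0.0016]
```

```bash
python3 -m handwheel '[[0,0,14.5,-0.113,0.118,0,1],[0,0,14.5,-0.113,0.118,0,1],[0,0,14.5,-0.113,0.118,0,1],[0,0,14.5,-0.113,0.118,0,1]]';python3 plan.py .5215 .2212 .12 12.92
```

```text
time_s: 5.3
tcp_pos: [0.5951, 0.1034, 0.1261]
tcp_rot: [0.818, -3.031, -0.002]
contact_force: [-0.7, -0.5, -0.2]
width: 0.0206
finger_force: 39.7
t 5.3 tcp [0.5951 0.1034 0.1261] th 30.19 j [ 0.1   0.47  1.61  0.    1.07 -2.  ] F [-0.7 -0.5 -0.2] w 0.0206
ROW [0.1, -0.1, 17.3] [0.0043, 0.1388, 0.0063]
```

```bash
python3 -m handwheel '[[0,0,17.3,0.004,0.139,0.006,1],[0,0,17.3,0.004,0.139,0.006,1],[0,0,17.3,0.004,0.139,0.006,1],[0,0,17.3,0.004,0.139,0.006,1],[0,0,17.3,0.004,0.139,0.006,1]]';python3 plan.py .5215 .2212 .0365 12.92; python3 - <<'E'
from h import *
from plant import env
i,K,P=snap(env,"wrist","w4")
j,_,_=snap(env,"top","t4")
print(proj(K,P,env.get_state()["tcp_pos"]+[0,0,-.02]))
cv2.imwrite("pics/w4.png",np.hstack([i[:,:,::-1],cv2.resize(j[100:228,100:228,::-1],(288,384)[0:1]*2,interpolation=cv2.INTER_CUBIC)[:0].reshape(0,288,3)]) if 0 else i[:,:,::-1])
E
```

```text
time_s: 5.92
tcp_pos: [0.5244, 0.2175, 0.1212]
tcp_rot: [-0.345, 3.122, -0.001]
contact_force: [-0.3, -0.0, 0.8]
width: 0.0211
finger_force: 39.7
t 5.92 tcp [0.5244 0.2175 0.1212] th 12.62 j [ 0.32  0.43  1.7  -0.    1.02 -1.47] F [-0.3 -0.   0.8] w 0.0211
ROW [-0.0, 0.0, -0.3] [0.0021, 0.0044, 0.0847]
[[263.06289639 247.72489319]]
```

View pics/w4.png

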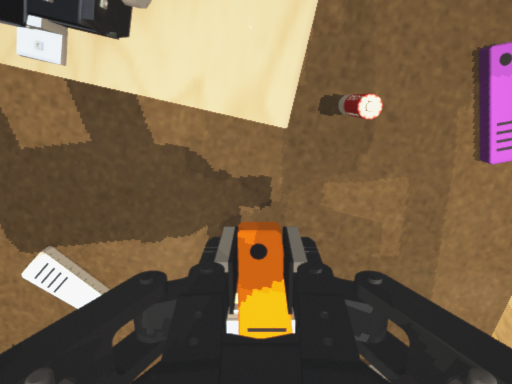

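Wedge a sits squarely between the pads: end face top at (259,224), dot at (258,251), straight edge on the left at column ~238. I'll measure its pose in the tool frame.

```bash
cat >> h.py <<'E'
def held(n,zg=.0274):
    """held wedge: end and side edges in tool frame (mm)"""
    from plant import env
    i,K,P=load(n);s=env.get_state();A=R.from_rotvec(s["tcp_rot"]);t=s["tcp_pos"]
    h=cv2.cvtColor(i,cv2.COLOR_RGB2HSV);m=cv2.inRange(h,(5,150,60),(30,255,255));m[:190]=0;m[:,:215]=0;m[:,310:]=0
    m=cv2.morphologyEx(m,cv2.MORPH_CLOSE,np.ones((5,5)))
    T=lambda uv,z:(A.inv().apply(onplane(K,P,uv,z)-t)*1e3).round(1)
    ys,xs=np.where(m);mid=int(np.median(xs));v0=[ys[xs==u].min() for u in range(mid-10,mid+11,5)]
    print("end (underside)",T([(mid,np.median(v0)-.5)],t[2]-zg)[0],"row",v0)
    for v in range(245,336,15):
        r=xs[ys==v]
        if len(r):print(v,r.min(),r.max(),"L",T([(r.min()-.5,v)],t[2]-zg+.012)[0,:2],"R",T([(r.max()+.5,v)],t[2]-zg+.012)[0,:2])
E
python3 - <<'E'
from h import *
held("w4")
E
```

```text
end (underside) [10.7 -0.5 27.4] row [np.int64(221), np.int64(221), np.int64(221), np.int64(221), np.int64(221)]
245 237 282 L [  3.6 -12. ] R [3.6 8.7]
260 238 283 L [ -3.9 -11.7] R [-3.9  9.3]
275 238 283 L [-11.6 -11.8] R [-11.6   9.5]
290 237 285 L [-19.5 -12.5] R [-19.5  10.5]
305 238 287 L [-27.6 -12.1] R [-27.6  11.7]
320 238 290 L [-36.  -12.3] R [-36.   13.3]
335 239 283 L [-44.6 -12. ] R [-44.6  10.1]
```

```bash
python3 plan.py .5210 .2236 .0368 12.92; python3 -m handwheel '[[0,0,-0.3,0.002,0.006,0.04,1],[0,0,-0.3,0.002,0.006,0.083,1],[0,0,-0.3,0.002,0.006,0.083,1],[0,0,-0.3,0.002,0.006,0.083,1],[0,0,-0.3,0.002,0.006,0.083,1]]';python3 plan.py .5210 .2236 .0368 12.92
```

```text
t 6.03 tcp [0.5246 0.2174 0.1213] th 12.56 j [ 0.32  0.43  1.7  -0.    1.02 -1.47] F [-0.3  0.2 -0.7] w 0.0204
ROW [-0.0, 0.0, -0.4] [0.0022, 0.0069, 0.0845]
time_s: 6.65
tcp_pos: [0.5218, 0.2244, 0.0401]
tcp_rot: [-0.353, 3.118, 0.001]
contact_force: [-0.3, -0.5, -0.8]
width: 0.0207
finger_force: 39.6
t 6.65 tcp [0.5218 0.2244 0.0401] th 12.92 j [ 0.33  0.54  1.77 -0.    0.83 -1.46] F [-0.3 -0.5 -0.8] w 0.0207
ROW [0.0, 0.2, -0.0] [0.001, -0.0006, 0.0033]
```

```bash
python3 -m handwheel '[[0,0,0,0,0,0.003,1],[0,0,0,-0.01,0,0.003,1],[0,0,0,-0.02,0,0.003,1],[0,0,0,-0.025,0,0.003,1],[0,0,0,-0.025,0,0.003,1]]';python3 plan.py .604 .243 .0368 12.92
```

```text
time_s: 7.28
tcp_pos: [0.5452, 0.23, 0.0352]
tcp_rot: [-0.354, 3.121, 0.0]
contact_force: [0.3, -0.2, -0.1]
width: 0.021
finger_force: 39.7
t 7.28 tcp [0.5452 0.23   0.0352] th 12.94 j [ 0.33  0.57  1.72  0.    0.85 -1.47] F [ 0.3 -0.2 -0.1] w 0.021
ROW [0.0, 0.0, 0.0] [-0.0602, -0.0005, -0.0015]
```

```bash
python3 -m handwheel '[[0,0,0,0,0,-0.001,1],[0,0,0,-0.01,0,-0.001,1],[0,0,0,-0.02,0,-0.001,1],[0,0,0,-0.03,0,-0.001,1],[0,0,0,-0.035,0,-0.001,1]]';python3 -m handwheel '[[0,0,0,-0.01,0,0,1],[0,0,0,-0.018,0,0,1],[0,0,0,-0.021,0,0,1],[0,0,0,-0.021,0,0,1]]';python3 plan.py .604 .243 .0368 12.92
```

```text
time_s: 7.9
tcp_pos: [0.5798, 0.2379, 0.0363]
tcp_rot: [-0.354, 3.121, 0.0]
contact_force: [0.2, -0.1, -0.2]
width: 0.0207
finger_force: 39.6
time_s: 8.4
tcp_pos: [0.5991, 0.2423, 0.0362]
tcp_rot: [0.354, -3.121, 0.0]
contact_force: [0.3, 0.7, 0.3]
width: 0.0204
finger_force: 39.7
t 8.4 tcp [0.5991 0.2423 0.0362] th 12.95 j [ 0.32  0.62  1.59 -0.    0.93 -1.48] F [0.3 0.7 0.3] w 0.0204
ROW [-0.0, -0.0, 0.0] [-0.0049, -0.0004, -0.0006]
```

```bash
python3 -m handwheel '[[0,0,0,-0.002,-0.0015,0,1],[0,0,0,-0.004,-0.0015,0,1],[0,0,0,-0.004,-0.0015,0,1]]';python3 -m handwheel '[[0,0,0,0,-0.001,0,1],[0,0,0,0,-0.001,0,1]]';python3 -m handwheel '[[0,0,0,0,-0.001,0,1],[0,0,0,0,-0.001,0,1]]'; python3 plan.py .604 .243 .0368 12.92
```

```text
time_s: 8.78
tcp_pos: [0.6034, 0.2418, 0.0364]
tcp_rot: [-0.354, 3.121, 0.0]
contact_force: [0.1, 0.4, -0.7]
width: 0.0207
finger_force: 39.7
time_s: 9.02
tcp_pos: [0.6034, 0.2407, 0.0363]
tcp_rot: [0.354, -3.121, 0.0]
contact_force: [0.1, 0.5, -0.6]
width: 0.0208
finger_force: 39.7
time_s: 9.28
tcp_pos: [0.6037, 0.2397, 0.0363]
tcp_rot: [0.354, -3.122, 0.0]
contact_force: [0.8, -0.3, -0.6]
width: 0.0207
finger_force: 39.7
t 9.28 tcp [0.6037 0.2397 0.0363] th 12.95 j [ 0.31  0.62  1.58 -0.    0.94 -1.48] F [ 0.8 -0.3 -0.6] w 0.0207
ROW [-0.0, -0.0, 0.0] [-0.001, 0.0031, -0.0005]
```

```bash
python3 -m handwheel '[[0,0,0,0,-0.001,0,1],[0,0,0,0,-0.001,0,1]]';python3 -m handwheel '[[0,0,0,0,-0.001,0,1],[0,0,0,0,-0.001,0,1]]'; python3 plan.py .604 .243 .0368 12.92
```

```text
time_s: 9.52
tcp_pos: [0.6038, 0.2394, 0.0363]
tcp_rot: [0.354, -3.121, -0.001]
contact_force: [-0.8, 2.9, -0.3]
width: 0.0207
finger_force: 40.3
time_s: 9.78
tcp_pos: [0.6038, 0.2393, 0.0363]
tcp_rot: [0.354, -3.121, -0.003]
contact_force: [-2.3, 6.5, 0.6]
width: 0.0209
finger_force: 40.3
t 9.78 tcp [0.6038 0.2393 0.0363] th 12.94 j [ 0.31  0.62  1.58  0.    0.94 -1.49] F [-2.3  6.5  0.6] w 0.0209
ROW [0.1, 0.0, 0.0] [-0.0011, 0.0035, -0.0005]
```

```bash
python3 -m handwheel '[[0,0,0,0,0.0015,0.0005,1],[0,0,0,0,0.0015,0.0005,0.62],[0,0,0,0,0.0015,0.0005,0.62],[0,0,0,0,0.0015,0.0005,0.62]]';python3 -m handwheel '[[0,0,0,0,0,-0.03,0.62],[0,0,0,0,0,-0.05,0.62],[0,0,0,0.05,0,-0.05,1],[0,0,0,0.05,0,-0.05,1],[0,0,0,0.05,0,-0.05,1]]'; python3 plan.py .565 .231 .038 12.92;python3 - <<'E'
from h import *
from plant import env
i,K,P=snap(env,"wrist","w5");cv2.imwrite("pics/w5.png",i[:,:,::-1])
E
```

```text
time_s: 10.28
tcp_pos: [0.604, 0.239, 0.0358]
tcp_rot: [-0.354, 3.122, -0.0]
contact_force: [0.2, -0.1, -0.3]
width: 0.0328
finger_force: 0.0
time_s: 10.9
tcp_pos: [0.5555, 0.2281, 0.0861]
tcp_rot: [-0.354, 3.12, 0.0]
contact_force: [-0.4, 0.6, 0.5]
width: 0.0001
finger_force: 0.0
t 10.9 tcp [0.5555 0.2281 0.0861] th 12.95 j [ 0.32  0.51  1.66 -0.    0.97 -1.48] F [-0.4  0.6  0.5] w 0.0001
ROW [-0.0, 0.1, 0.0] [-0.0098, 0.0007, 0.0482]
```

View pics/w5.png

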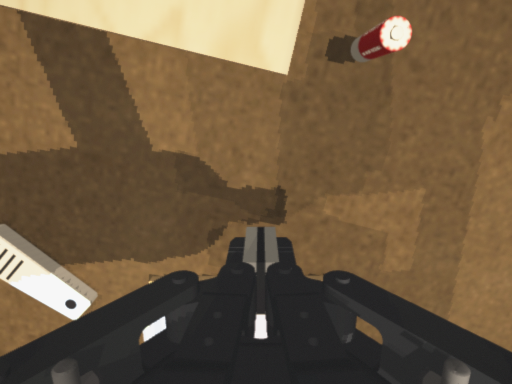

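View 5 shows the shut fingers at (260,245) and the battery untouched at (385,40), but the wedge is hidden. I'll push by force.

```bash
python3 -m handwheel '[[0,0,0,-0.005,0,0.048,1],[0,0,0,-0.01,0,0.048,1],[0,0,0,-0.02,0,0.048,1],[0,0,0,-0.03,0,0.048,1],[0,0,0,-0.036,0,0.048,1]]';python3 -m handwheel '[[0,0,0,-0.002,0,0,1],[0,0,0,-0.004,0,0,1],[0,0,0,-0.005,0,0,1]]';python3 plan.py .594 .238 .038 12.92
```

```text
time_s: 11.58
tcp_pos: [0.5921, 0.2367, 0.0392]
tcp_rot: [-0.354, 3.119, 0.001]
contact_force: [0.0, -0.3, 0.1]
width: -0.0001
finger_force: 0.3
time_s: 11.95
tcp_pos: [0.5948, 0.2372, 0.0379]
tcp_rot: [0.354, -3.121, 0.0]
contact_force: [-0.7, 0.2, 0.6]
width: -0.0001
finger_force: 0.3
t 11.95 tcp [0.5948 0.2372 0.0379] th 12.95 j [ 0.31  0.61  1.6  -0.    0.93 -1.48] F [-0.7  0.2  0.6] w -0.0001
ROW [-0.0, -0.0, 0.0] [0.0006, 0.0009, -0.0001]
```

```bash
for i in 1; do python3 -m handwheel '[[0,0,0,-0.0015,0,0,1],[0,0,0,-0.0015,0,0,1]]'; python3 -m handwheel '[[0,0,0,-0.0015,0,0,1],[0,0,0,-0.0015,0,0,1]]'; done;python3 -m handwheel '[[0,0,0,-0.001,0,0,1],[0,0,0,-0.001,0,0,1]]';python3 plan.py .594 .238 .038 12.92
```

```text
time_s: 12.2
tcp_pos: [0.5966, 0.2377, 0.0378]
tcp_rot: [-0.354, 3.121, 0.0]
contact_force: [0.2, 0.1, -0.5]
width: -0.0001
finger_force: 0.0
time_s: 12.45
tcp_pos: [0.5973, 0.2378, 0.0376]
tcp_rot: [0.354, -3.12, 0.0]
contact_force: [-1.8, -0.7, 1.2]
width: 0.0003
finger_force: 1.1
time_s: 12.7
tcp_pos: [0.5974, 0.2379, 0.0377]
tcp_rot: [0.354, -3.119, 0.001]
contact_force: [-5.1, -0.8, 3.5]
width: 0.0002
finger_force: 2.6
t 12.7 tcp [0.5974 0.2379 0.0377] th 12.95 j [ 0.31  0.62  1.59  0.    0.93 -1.48] F [-5.1 -0.8  3.5] w 0.0002
ROW [-0.0, -0.2, 0.0] [0.0033, 0.0009, -0.0003]
```

```bash
python3 -m handwheel '[[0,0,0,-0.0015,0,0,1],[0,0,0,-0.0015,0,0,1]]';  python3 -m handwheel '[[0,0,0,0.03,0,0,1],[0,0,0,0.06,0.02,-0.12,1],[0,0,0,0.06,0.02,-0.16,0.5],[0,0,0,0.06,0.02,-0.16,0],[0,0,0,0.06,0.02,-0.16,0]]';  python3 -m handwheel '[[0,0,0,0,0,0,0],[0,0,0,0,0,0,0]]'; python3 - <<'E'
from h import *
from plant import env
i,K,P=snap(env,"wrist","w6")
M=np.array([[.6039,.2560,.008]]);u=proj(K,P,M)[0];print(u)
x,y=map(int,u);x0,y0=max(0,x-70),max(0,y-40);c=i[y0:y0+100,x0:x0+140,::-1];print(x0,y0)
cv2.imwrite("pics/w6.png",cv2.resize(c,None,fx=5,fy=5,interpolation=cv2.INTER_CUBIC))
E
python3 plan.py .6 -.1 .2 -90
```

```text
time_s: 12.95
tcp_pos: [0.5975, 0.2379, 0.0376]
tcp_rot: [0.354, -3.116, 0.001]
contact_force: [-7.8, -2.4, 5.7]
width: 0.0002
finger_force: 3.8
time_s: 13.58
tcp_pos: [0.5405, 0.2461, 0.2025]
tcp_rot: [-0.354, 3.111, 0.004]
contact_force: [-0.1, 0.5, -0.1]
width: 0.0541
finger_force: 0.0
time_s: 13.82
tcp_pos: [0.537, 0.2442, 0.1961]
tcp_rot: [0.354, -3.119, 0.001]
contact_force: [-1.0, 0.3, 0.2]
width: 0.0853
finger_force: 0.0
[258.47872963 234.85221285]
188 194
t 13.88 tcp [0.5369 0.2442 0.196 ] th 12.93 j [ 0.36  0.38  1.56 -0.    1.21 -1.44] F [ 0.6 -0.7  1.4] w 0.0853
ROW [-0.2, -0.1, 102.9] [0.0156, -0.3496, -0.0038]
```

View pics/w6.png

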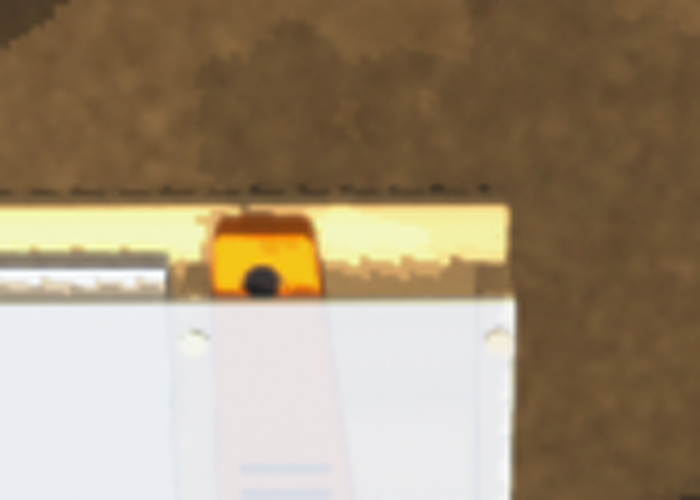

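Wedge a is home: its end sits about 1.5 mm behind the lip edge (crop rows 217 vs 205), with the straight edge at the right wall. Next is wedge 2.

```bash
python3 -m handwheel '[[0,0,50,0.004,-0.3,-0.006,0],[0,0,50,0.004,-0.3,-0.006,0],[0,0,50,0.004,-0.3,-0.006,0],[0,0,50,0.004,-0.3,-0.006,0],[0,0,50,0.004,-0.3,-0.006,0]]'; python3 plan.py .53 -.22 .2 -88
```

```text
time_s: 14.5
tcp_pos: [0.6008, -0.0513, 0.2024]
tcp_rot: [-1.006, -2.974, 0.001]
contact_force: [0.0, 0.7, -0.1]
width: 0.0854
finger_force: 0.0
t 14.5 tcp [ 0.6008 -0.0513  0.2024] th -37.39 j [-0.16  0.39  1.52 -0.    1.23 -1.07] F [ 0.   0.7 -0.1] w 0.0854
ROW [-0.1, -0.1, 50.6] [-0.0461, -0.177, 0.0025]
```

```bash
python3 -m handwheel '[[0,0,50.6,-0.046,-0.177,0.002,0],[0,0,50.6,-0.046,-0.177,0.002,0],[0,0,50.6,-0.046,-0.177,0.002,0],[0,0,50.6,-0.046,-0.177,0.002,0],[0,0,50.6,-0.046,-0.177,0.002,0]]'; python3 plan.py .469 -.272 .2 -135
```

```text
time_s: 15.12
tcp_pos: [0.5298, -0.219, 0.2002]
tcp_rot: [-2.182, -2.256, 0.001]
contact_force: [-0.0, -0.3, 0.2]
width: 0.0855
finger_force: 0.0
t 15.12 tcp [ 0.5298 -0.219   0.2002] th -88.09 j [-0.47  0.35  1.59  0.    1.2  -0.5 ] F [-0.  -0.3  0.2] w 0.0855
ROW [-0.2, -0.0, 46.9] [-0.051, -0.0626, 0.0003]
```

```bash
python3 -m handwheel '[[0,0,46.9,-0.051,-0.0626,0,0],[0,0,46.9,-0.051,-0.0626,0,0],[0,0,46.9,-0.051,-0.0626,0,0],[0,0,46.9,-0.051,-0.0626,0,0],[0,0,46.9,-0.051,-0.0626,0,0]]';python3 -m handwheel '[[0,0,0,0,0,0,0],[0,0,0,0,0,0,0]]'; python3 - <<'E'
from h import *
from plant import env
i,K,P=snap(env,"wrist","w7")
wedge("w7",(260,168))
h=cv2.cvtColor(i,cv2.COLOR_RGB2HSV);m=cv2.inRange(h,(7,150,110),(28,255,255));d=cv2.inRange(h,(0,0,0),(180,255,75))
for v in range(110,225,8):
    r=np.where(m[v,200:330])[0]
    if len(r):
        a,b=r.min()+200,r.max()+200;print(v,a,b,int((d[v,a:b]>0).sum()))
E
python3 plan.py .469 -.272 .08 -135
```

```text
time_s: 15.75
tcp_pos: [0.4699, -0.2713, 0.2004]
tcp_rot: [-2.898, -1.207, 0.002]
contact_force: [-0.4, -0.5, -0.0]
width: 0.0854
finger_force: 0.0
time_s: 16.0
tcp_pos: [0.4702, -0.2711, 0.2011]
tcp_rot: [-2.896, -1.215, 0.001]
contact_force: [-0.0, 0.4, 1.0]
width: 0.0852
finger_force: 0.0
px [[276, 129], [272, 211], [250, 211], [242, 128]]
sides [0.0817 0.0222 0.0829 0.0319]
wedge yaw 43.35 origin [ 0.4692 -0.2713] corners in wedge mm [[40.8, -15.0], [-40.8, -15.0], [-41.7, 7.1], [40.6, 16.9]]
134 243 275 0
142 243 275 0
150 244 274 0
158 245 274 0
166 246 274 0
174 247 273 0
182 248 273 0
190 248 272 0
198 250 272 0
206 250 271 0
t 16.05 tcp [ 0.4703 -0.2711  0.2013] th -134.5 j [-0.6   0.31  1.65 -0.    1.18  0.18] F [-0.5  0.8 -0.2] w 0.0851
ROW [-0.1, 0.0, 0.5] [-0.0015, -0.0002, 0.1213]
```

```bash
python3 plan.py .4908 -.2520 .06 -136.65; python3 -m handwheel '[[0,0,2,-0.028,0.001,0.08,0.45],[0,0,2,-0.028,0.001,0.14,0.45],[0,0,2,-0.028,0.001,0.14,0.45],[0,0,2,-0.028,0.001,0.14,0.45],[0,0,2,-0.028,0.001,0.14,0.45]]'; python3 plan.py .4908 -.2520 .028 -136.65
```

```text
t 16.05 tcp [ 0.4703 -0.2711  0.2013] th -134.5 j [-0.6   0.31  1.65 -0.    1.18  0.18] F [-0.5  0.8 -0.2] w 0.0851
ROW [-0.1, 0.0, 2.2] [0.0281, 0.0014, 0.1412]
time_s: 16.68
tcp_pos: [0.4524, -0.2924, 0.0626]
tcp_rot: [2.917, 1.163, 0.002]
contact_force: [0.3, 0.0, -0.1]
width: 0.0471
finger_force: 0.0
t 16.68 tcp [ 0.4524 -0.2924  0.0626] th -136.53 j [-0.65  0.48  1.82  0.    0.84  0.16] F [ 0.3  0.  -0.1] w 0.0471
ROW [0.1, -0.0, 0.1] [0.0557, -0.003, 0.0347]
```

I mistyped a sign there: the shift along tool x should have been +0.028. The arm is still above everything, so I'll correct it now.

```bash
python3 -m handwheel '[[0,0,0,0.056,-0.003,0,0.45],[0,0,0,0.056,-0.003,0,0.45],[0,0,0,0.056,-0.003,0.015,0.45],[0,0,0,0.056,-0.003,0.018,0.45],[0,0,0,0.056,-0.003,0.018,0.45]]'; python3 plan.py .4908 -.2520 .0275 -136.65
```

```text
time_s: 17.3
tcp_pos: [0.489, -0.2515, 0.0433]
tcp_rot: [-2.918, -1.161, 0.002]
contact_force: [0.1, -1.2, 0.4]
width: 0.0467
finger_force: 0.0
t 17.3 tcp [ 0.489  -0.2515  0.0433] th -136.61 j [-0.55  0.52  1.81 -0.    0.82  0.26] F [ 0.1 -1.2  0.4] w 0.0467
ROW [-0.1, 0.0, 0.0] [0.0009, 0.0016, 0.0157]
```

```bash
python3 -m handwheel '[[0,0,0,0.001,0.0015,0.008,0.45],[0,0,0,0.001,0.0015,0.0155,0.45],[0,0,0,0.001,0.0015,0.0155,0.45]]'; python3 -m handwheel '[[0,0,0,0,0,0,0.6],[0,0,0,0,0,0,0.8],[0,0,0,0,0,0,1],[0,0,0,0,0,0,1],[0,0,0,0,0,0,1]]' 40;python3 plan.py .4908 -.2520 .0275 -136.65
```

```text
time_s: 17.68
tcp_pos: [0.4912, -0.2513, 0.0274]
tcp_rot: [-2.917, -1.162, 0.002]
contact_force: [-0.1, -0.3, 0.1]
width: 0.0467
finger_force: 0.0
time_s: 18.3
tcp_pos: [0.4919, -0.2516, 0.0286]
tcp_rot: [2.918, 1.163, 0.0]
contact_force: [-0.1, 1.3, 3.3]
width: 0.0275
finger_force: 39.7
t 18.3 tcp [ 0.4919 -0.2516  0.0286] th -136.55 j [-0.55  0.54  1.81  0.    0.79  0.26] F [-0.1  1.3  3.3] w 0.0275
ROW [0.0, -0.0, 0.1] [-0.0011, -0.0005, 0.0011]
```

```bash
python3 -m handwheel '[[0,0,0,0,0,-0.05,1],[0,0,0,0,0,-0.11,1],[0,0,0,0,0,-0.15,1],[0,0,0,0,0,-0.15,1]]'; python3 plan.py .58 -.12 .18 -86.6
```

```text
time_s: 18.8
tcp_pos: [0.4941, -0.2529, 0.1821]
tcp_rot: [2.912, 1.16, 0.008]
contact_force: [-0.2, -0.4, -0.3]
width: 0.0272
finger_force: 39.7
t 18.8 tcp [ 0.4941 -0.2529  0.1821] th -136.55 j [-0.55  0.34  1.66  0.    1.13  0.26] F [-0.2 -0.4 -0.3] w 0.0272
ROW [0.5, 0.1, -49.9] [0.1537, -0.0374, 0.0021]
```

```bash
python3 -m handwheel '[[0,0,-49.9,0.154,-0.037,0,1],[0,0,-49.9,0.154,-0.037,0,1],[0,0,-49.9,0.154,-0.037,0,1],[0,0,-49.9,0.154,-0.037,0,1],[0,0,-49.9,0.154,-0.037,0,1]]'; python3 plan.py .6 .08 .18 -36
```

```text
time_s: 19.42
tcp_pos: [0.5774, -0.1176, 0.1762]
tcp_rot: [-2.146, -2.29, 0.003]
contact_force: [0.3, -0.6, -0.5]
width: 0.0275
finger_force: 39.8
t 19.43 tcp [ 0.5774 -0.1176  0.1762] th -86.3 j [-0.27  0.4   1.58 -0.    1.17 -0.34] F [ 0.3 -0.6 -0.5] w 0.0275
ROW [-0.1, -0.1, -50.3] [0.1957, 0.0353, -0.0037]
```

```bash
python3 -m handwheel '[[0,0,-50.3,0.196,0.035,0,1],[0,0,-50.3,0.196,0.035,0,1],[0,0,-50.3,0.196,0.035,0,1],[0,0,-50.3,0.196,0.035,0,1],[0,0,-50.3,0.196,0.035,0,1]]'; python3 plan.py .5156 .2470 .12 12.92
```

```text
time_s: 20.05
tcp_pos: [0.6006, 0.0809, 0.1762]
tcp_rot: [-0.968, -2.986, 0.002]
contact_force: [0.3, 0.2, -0.6]
width: 0.0272
finger_force: 39.8
t 20.05 tcp [0.6006 0.0809 0.1762] th -35.91 j [ 0.06  0.42  1.55  0.    1.18 -0.88] F [ 0.3  0.2 -0.6] w 0.0272
ROW [-0.0, -0.2, -48.8] [0.1661, 0.0848, 0.0565]
```

```bash
python3 -m handwheel '[[0,0,-48.8,0.166,0.085,0.056,1],[0,0,-48.8,0.166,0.085,0.056,1],[0,0,-48.8,0.166,0.085,0.056,1],[0,0,-48.8,0.166,0.085,0.056,1],[0,0,-48.8,0.166,0.085,0.056,1]]';python3 -m handwheel '[[0,0,0,0,0,0,1],[0,0,0,0,0,0,1]]'; python3 - <<'E'
from h import *
from plant import env
snap(env,"wrist","w8");held("w8",.028)
E
python3 plan.py .5156 .2470 .037 12.92
```

```text
time_s: 20.68
tcp_pos: [0.516, 0.2467, 0.1199]
tcp_rot: [0.351, -3.118, 0.002]
contact_force: [0.7, 0.1, -1.4]
width: 0.0276
finger_force: 39.8
time_s: 20.92
tcp_pos: [0.5179, 0.2454, 0.1215]
tcp_rot: [0.337, -3.122, 0.001]
contact_force: [-0.6, -0.5, -0.8]
width: 0.0276
finger_force: 39.8
end (underside) [ 8.5 -1.9 28. ] row [np.int64(224), np.int64(224), np.int64(225), np.int64(225), np.int64(225)]
245 230 291 L [  3.5 -15.2] R [ 3.4 12.8]
260 231 290 L [ -4. -15.] R [-4.1 12.5]
275 231 290 L [-11.7 -15.2] R [-11.8  12.7]
290 233 288 L [-19.7 -14.4] R [-19.7  11.9]
305 225 286 L [-27.8 -18.5] R [-27.9  11.2]
320 236 284 L [-36.2 -13.4] R [-36.3  10.4]
335 238 282 L [-44.9 -12.6] R [-44.9   9.5]
t 20.98 tcp [0.5182 0.2454 0.1217] th 12.34 j [ 0.37  0.44  1.68 -0.    1.02 -1.42] F [-0.4  0.3 -0.9] w 0.0275
ROW [-0.0, -0.1, -0.6] [0.0021, 0.0022, 0.0847]
```

```bash
python3 plan.py .5156 .2470 .0376 16.5;  python3 -m handwheel '[[0,0,-4.2,0.002,0.002,0.04,1],[0,0,-4.2,0.002,0.002,0.083,1],[0,0,-4.2,0.002,0.002,0.083,1],[0,0,-4.2,0.002,0.002,0.083,1],[0,0,-4.2,0.002,0.002,0.083,1]]';python3 plan.py .5156 .2470 .0376 16.5
```

```text
t 20.98 tcp [0.5182 0.2454 0.1217] th 12.34 j [ 0.37  0.44  1.68 -0.    1.02 -1.42] F [-0.4  0.3 -0.9] w 0.0275
ROW [-0.0, -0.1, -4.2] [0.0021, 0.0022, 0.0841]
time_s: 21.6
tcp_pos: [0.5175, 0.2478, 0.0412]
tcp_rot: [-0.454, 3.105, 0.001]
contact_force: [-0.9, -0.5, 0.4]
width: 0.0274
finger_force: 39.8
t 21.6 tcp [0.5175 0.2478 0.0412] th 16.62 j [ 0.37  0.54  1.76  0.    0.84 -1.49] F [-0.9 -0.5  0.4] w 0.0274
ROW [0.0, 0.2, 0.1] [0.0021, -0.0002, 0.0036]
```

```bash
python3 -m handwheel '[[0,0,0,0,0,0.003,1],[0,0,0,-0.01,-0.0006,0.003,1],[0,0,0,-0.02,-0.0013,0.003,1],[0,0,0,-0.025,-0.0016,0.003,1],[0,0,0,-0.025,-0.0016,0.003,1]]';python3 plan.py .5593 .2570 .0376 16.5
```

```text
time_s: 22.22
tcp_pos: [0.5413, 0.2531, 0.0363]
tcp_rot: [-0.454, 3.108, 0.0]
contact_force: [-0.4, -0.5, -0.3]
width: 0.027
finger_force: 39.8
t 22.23 tcp [0.5413 0.2531 0.0363] th 16.64 j [ 0.37  0.57  1.71 -0.    0.86 -1.49] F [-0.4 -0.5 -0.3] w 0.027
ROW [0.0, 0.0, 0.1] [-0.0184, -0.0015, -0.0013]
```

```bash
python3 -m handwheel '[[0,0,0,0,0,-0.001,1],[0,0,0,-0.01,-0.0006,-0.001,1],[0,0,0,-0.02,-0.0013,-0.001,1],[0,0,0,-0.027,-0.0017,-0.001,1],[0,0,0,-0.027,-0.0017,-0.001,1]]';python3 -m handwheel '[[0,0,0,-0.01,-0.0006,0,1],[0,0,0,-0.018,-0.0012,0,1],[0,0,0,-0.018,-0.0012,0,1]]';python3 plan.py .5895 .264 .0376 16.5
```

```text
time_s: 22.85
tcp_pos: [0.5678, 0.2593, 0.0373]
tcp_rot: [-0.454, 3.108, 0.0]
contact_force: [-0.8, -0.7, -0.7]
width: 0.0272
finger_force: 39.8
time_s: 23.22
tcp_pos: [0.5855, 0.2633, 0.0374]
tcp_rot: [-0.454, 3.107, 0.0]
contact_force: [0.5, 0.3, -1.0]
width: 0.0275
finger_force: 39.8
t 23.23 tcp [0.5855 0.2633 0.0374] th 16.64 j [ 0.36  0.61  1.6  -0.    0.93 -1.5 ] F [ 0.5  0.3 -1. ] w 0.0275
ROW [0.0, 0.1, 0.1] [-0.004, -0.0005, -0.0002]
```

```bash
python3 -m handwheel '[[0,0,0,0,0,0.0008,1],[0,0,0,0,0,0.0008,0.54],[0,0,0,0,0,0.0008,0.54],[0,0,0,0,0,0.0008,0.54]]';python3 -m handwheel '[[0,0,0,0,0,-0.03,0.54],[0,0,0,0,0,-0.045,0.54],[0,0,3.7,0.035,0.002,-0.045,1],[0,0,3.7,0.035,0.002,-0.045,1],[0,0,3.7,0.035,0.002,-0.045,1]]'; python3 plan.py .5565 .257 .037 12.92;python3 - <<'E'
from h import *
from plant import env
i,K,P=snap(env,"top","t9");s=snap(env,"scene","s9")
E
```

```text
time_s: 23.72
tcp_pos: [0.5842, 0.263, 0.0366]
tcp_rot: [0.455, -3.108, 0.0]
contact_force: [-0.1, -0.8, 0.7]
width: 0.0391
finger_force: 0.0
time_s: 24.35
tcp_pos: [0.5508, 0.2552, 0.0818]
tcp_rot: [-0.355, 3.12, 0.001]
contact_force: [-0.2, -0.6, -0.0]
width: -0.0002
finger_force: 0.0
t 24.35 tcp [0.5508 0.2552 0.0818] th 12.98 j [ 0.36  0.52  1.65 -0.    0.97 -1.43] F [-0.2 -0.6 -0. ] w -0.0002
ROW [0.0, 0.1, 0.1] [-0.0058, 0.0005, 0.0449]
```

```bash
python3 -m handwheel '[[0,0,0,0,0,0.044,1],[0,0,0,0,0,0.044,1],[0,0,0,-0.01,0,0.044,1],[0,0,0,-0.015,0,0.044,1],[0,0,0,-0.02,0,0.044,1]]';python3 -m handwheel '[[0,0,0,-0.004,0,0,1],[0,0,0,-0.008,0,0,1],[0,0,0,-0.012,0,0,1],[0,0,0,-0.014,0,0,1],[0,0,0,-0.014,0,0,1]]';python3 plan.py .5565 .257 .037 12.92
```

```text
time_s: 25.08
tcp_pos: [0.571, 0.2598, 0.0387]
tcp_rot: [-0.354, 3.12, 0.001]
contact_force: [0.3, -0.5, 0.4]
width: 0.0003
finger_force: 0.3
time_s: 25.7
tcp_pos: [0.5836, 0.2626, 0.0374]
tcp_rot: [-0.354, 3.121, 0.0]
contact_force: [-0.2, -0.1, -0.6]
width: -0.0001
finger_force: 0.0
t 25.7 tcp [0.5836 0.2626 0.0374] th 12.95 j [ 0.36  0.61  1.6  -0.    0.93 -1.44] F [-0.2 -0.1 -0.6] w -0.0001
ROW [0.0, 0.0, 0.0] [0.0277, 0.0006, 0.0004]
```

u is now about -18.3. I'll keep pushing gently until the force rises.

```bash
python3 -m handwheel '[[0,0,0,-0.002,0,0,1],[0,0,0,-0.004,0,0,1],[0,0,0,-0.005,0,0,1],[0,0,0,-0.005,0,0,1]]';python3 -m handwheel '[[0,0,0,-0.001,0,0,1],[0,0,0,-0.002,0,0,1],[0,0,0,-0.002,0,0,1]]';python3 -m handwheel '[[0,0,0,-0.0015,0,0,1],[0,0,0,-0.0015,0,0,1]]';python3 -m handwheel '[[0,0,0,-0.001,0,0,1],[0,0,0,-0.001,0,0,1]]'; python3 plan.py .597 .2655 .037 12.92
```

```text
time_s: 26.2
tcp_pos: [0.5884, 0.2637, 0.0375]
tcp_rot: [-0.354, 3.121, 0.0]
contact_force: [0.4, -0.1, -0.4]
width: 0.0
finger_force: 0.0
time_s: 26.58
tcp_pos: [0.5904, 0.2642, 0.0375]
tcp_rot: [-0.354, 3.121, 0.0]
contact_force: [0.4, 0.5, 0.5]
width: -0.0003
finger_force: 0.0
time_s: 26.82
tcp_pos: [0.5911, 0.2643, 0.0374]
tcp_rot: [0.354, -3.12, 0.0]
contact_force: [-0.9, 0.4, 1.7]
width: -0.0004
finger_force: 0.9
time_s: 27.08
tcp_pos: [0.5912, 0.2643, 0.0373]
tcp_rot: [0.354, -3.119, 0.001]
contact_force: [-4.9, -1.8, 3.8]
width: 0.0001
finger_force: 2.6
t 27.07 tcp [0.5912 0.2643 0.0373] th 12.95 j [ 0.36  0.62  1.58  0.    0.94 -1.44] F [-4.9 -1.8  3.8] w 0.0001
ROW [-0.0, -0.2, 0.0] [-0.0059, -0.0002, 0.0003]
```

```bash
python3 -m handwheel '[[0,0,0,-0.0015,0,0,1],[0,0,0,-0.003,0,0,1],[0,0,0,-0.003,0,0,1]]'; python3 plan.py .597 .2655 .037 12.92; python3 -m handwheel '[[0,0,0,0.03,0,0,1],[0,0,0,0.06,-0.01,-0.12,1],[0,0,0,0.06,-0.01,-0.16,0.5],[0,0,0,0.06,-0.01,-0.16,0],[0,0,0,0.06,-0.01,-0.16,0]]';  python3 -m handwheel '[[0,0,0,0,0,0,0],[0,0,0,0,0,0,0]]'; python3 - <<'E'
from h import *
from plant import env
i,K,P=snap(env,"wrist","w10");t,_,_=snap(env,"top","t10")
u=proj(K,P,[[.6039,.2560,.008]])[0];x,y=map(int,u);x0,y0=max(0,x-70),max(0,y-40);c=i[y0:y0+100,x0:x0+140,::-1];print(x0,y0)
a=cv2.resize(c,(504,360),interpolation=cv2.INTER_CUBIC)
b=cv2.resize(t[90:290,95:375,::-1],(504,240)if 0 else (336,240))
im=np.zeros((600,504,3),np.uint8);im[:360]=a;im[360:,:336]=b;cv2.imwrite("pics/w10.png",im)
o=load("top0")[0];d=cv2.absdiff(o,t).max(2)
for n,(u,v) in dict(b1=(158,201),b2=(294,169),glue=(338,141),tape=(348,254)).items():print(n,d[v-12:v+12,u-12:u+12].max(),(d[v-12:v+12,u-12:u+12]>40).sum())
E
```

```text
time_s: 27.45
tcp_pos: [0.5914, 0.2643, 0.0372]
tcp_rot: [0.353, -3.113, 0.002]
contact_force: [-9.5, -2.1, 7.9]
width: -0.0001
finger_force: 5.2
t 27.45 tcp [0.5914 0.2643 0.0372] th 12.95 j [ 0.35  0.62  1.58  0.    0.95 -1.44] F [-9.5 -2.1  7.9] w -0.0001
ROW [-0.0, -0.5, 0.0] [-0.0057, -0.0001, 0.0002]
time_s: 28.08
tcp_pos: [0.5426, 0.2432, 0.2021]
tcp_rot: [-0.353, 3.111, 0.004]
contact_force: [-0.1, -0.4, -0.9]
width: 0.0543
finger_force: 0.0
time_s: 28.32
tcp_pos: [0.5388, 0.2419, 0.1958]
tcp_rot: [0.354, -3.119, 0.001]
contact_force: [-0.6, 0.0, -0.4]
width: 0.0852
finger_force: 0.0
190 193
b1 135 291
b2 9 0
glue 12 0
tape 9 0
```

View pics/w10.png

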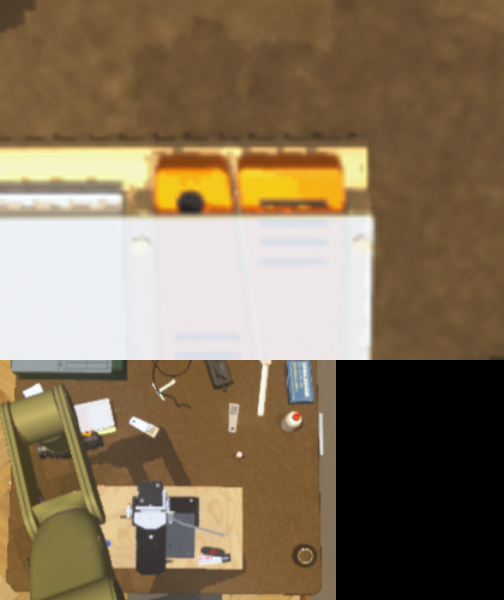

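Both wedges are home. Their end faces line up just inside the lip (crop rows ~155 vs 147), a on the right wall and b on the left. The glue, battery 2 and tape are unchanged. The arm hides battery 1 in the top view, so I'll check it in the wrist frames and hand in if it's fine.

```bash
python3 - <<'E'
from h import *
from plant import env
r=[]
for n in("w1","w2","w4","w6","w10"):
    i,K,P=load(n);h=cv2.cvtColor(i,cv2.COLOR_RGB2HSV);m=cv2.inRange(h,(172,130,90),(180,255,255))|cv2.inRange(h,(0,170,90),(4,255,255));m[:,:290]=0;m[230:]=0
    ys,xs=np.where(m);p=onplane(K,P,[(xs.mean(),ys.mean())],.04)[0] if len(xs) else np.full(3,9);r.append(p);print(n,len(xs),p.round(3))
if np.linalg.norm((r[4]-r[3])[:2])<.005: env.job_done();print("handed in")
E
```

```text
w1 1 [0.46 0.26 0.04]
w2 5 [0.458 0.265 0.04 ]
w4 163 [0.451 0.256 0.04 ]
w6 3 [0.453 0.258 0.04 ]
w10 8 [0.452 0.257 0.04 ]
the job is handed in; nothing more can be done
handed in
```

I handed the job in at about 28 s: both orange wedges are fully home and flush in the left bay, wedge_a thick end first and wedge_b beside it thin end first, and the glue bottle, both batteries and the tape roll have not moved; I took the wedge nearer the rack as wedge_a, because both started thick end away from the robot.

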